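Add a slotted weight to the pull-test stand

TASK

Put the larger loose slotted weight on the stand: slide it sideways onto the stem under the stem's cap, with its slot pointing the opposite way to the slot of the weight already there, feel it come gently home against the stem, then lower it so that it nests flat on that weight, and let go. Push sideways on the stem with less than 8 N, set the weight down softly, leave the weight already there turned as it is, and leave the smaller weight where it lies.

Things in the scene. Friction and masses are not known exactly. Their poses are not given: they have to be found in the camera images.
- stand: Low weight stand of a bench pull tester, fixed on the bench. Origin: centre of underside of its grey base, 170x64x10 mm; x along the base to its black-thumbwheel end, z up. Guide bars along x carry an aluminium carriage (60x58 mm, top 18 mm up) with, on one upright axis, a rubber mount, a pan (60 mm across, top 28 mm up), one slotted weight like weight, and a stem.
- stand_mid (a point): Point fixed on the base, over its middle, 42 mm up: the height of the lower weight's top face, where the added weight's underside must rest. NOT the stem: the carriage is clamped (holds 100 N) anywhere from -20 to +20 mm along the stand's x from here (y exact). Where is not measured and changes every time: feel or see it.
- stand_cap (a point): Point fixed on the base, over its middle, 72 mm up: height of the underside of the stem's flat cap (22 mm across, 5 mm thick). Stem: round, 10 mm thick, at y = 0 of the stand, x = the carriage's unmeasured place. The lower weight's boss tops out 46 mm up, leaving 26 mm of free stem. Pushed sideways, stem and pan give 1 mm per 5 N or so and spring back (down: 1 mm per 8 N).
- lower_weight (a joint): Turn (rad) about the stem of the weight already on the stand, held by friction. At 0 its slot points exactly to the stand's -x end; positive is anticlockwise from above. It starts within 0.35 of 0, so a slot opening toward the stand's +x points away from it.
- weight: Larger of two loose slotted brass weights, 0.2 to 0.4 kg, flat on the bench: disc 60 mm across, 14 mm thick, with two flats 50 mm apart (y = +-25 mm, to grip) and on top a boss 26 mm across, 4 mm high. Origin: centre of underside, on the stem's axis when home. x points out of the slot's mouth, z up. Slot: 13 mm wide, right through, closed end at x = -5.3 mm (meets the stem when home).
- weight_mouth (a point): Middle of the slot's open mouth (flared to 21 mm) at the rim of weight, 30 mm along x from its centre, 7 mm above its underside. To slide on, the underside must be 46 to 54 mm above the bench. A pocket in the underside (28 mm square, 5 mm deep, about the origin) fits the lower weight's boss with 1 mm to spare each way, so the last 4 mm down go only when home on the stem.
- small_weight: Smaller loose slotted brass weight, 44 mm across, flats 36 mm apart, 14 mm thick plus boss, like the larger; not needed. Origin: centre of underside.
Things that resemble listed ones, but are neither listed nor needed, are in the scene too. What is shaped like the weight but blue is not meant.

How it is judged:
By the outcome, as a careful person would: the job done as asked, in the order asked, and still so for the second after the job is handed in, with the robot touching nothing.
It also fails if it takes over 45 s, if anything falls off the work surface, if the arm or the gripper's body presses on something with over 40 N, if the wrist force passes 120 N, or if a joint passes its speed limit or range.

ROBOT

A 7-joint arm with a two-finger parallel gripper is mounted at the origin on a cart in front of the work surface, level with it; the furniture and walls round the work are solid. World frame = base frame: x ahead of the robot, y to its left, z up, the work surface at z = 0. Lengths are in m, angles in rad, forces in N, time in s.
With the tool pointing down it reaches from about 0.4 to 0.875 m from the base axis. Payload 19.3 kg.
Tool frame: the origin (TCP) lies midway between the tips of the shut fingers; the grasp point (between the pads) lies 19 mm behind it; z points along the fingers, y is the line along which they close (so a half turn about z gives the same grasp; the last joint's range is limited). The gripper opens to 85 mm and grips with 20 to 120 N. Pads are 22 mm wide; open, the fingers measure 114 mm over their backs; the gripper's body (76 mm by 85 mm) begins 54 mm behind the grasp point. The pads swing forward as they close: fully open they stand 13 mm farther back than shut.
Start: joints at [-1.415, 0.521, -0.036, 1.599, 0.021, 1.021, -0.113], TCP at [0.14, 0.609, 0.231] pointing down, gripper open.
Joint ranges: [-2.91, 2.91], [-0.3, 2.13], [-1.5, 1.42], [0.17, 2.43], [-1.26, 4.41], [0.16, 1.93], [-2.52, 2.52]. Speed limits (rad/s): [1.89, 1.89, 2.39, 2.39, 3.01, 3.01, 3.01].

INTERFACE

Orientations are given as [roll, pitch, yaw] about the fixed x, y, z axes, in that order (R = Rz(yaw) Ry(pitch) Rx(roll)).
In Python, from workcell import * gives the robot as it stands. The module is installed in compiled form; this text tells all that it offers.
- The arm moves only by the tool play_rows, never from a script. Its argument "deltas" is a list of rows, each a list of 7 numbers: the shift along the tool's x, y, z in units of 500 mm (1.0 is 500 mm), then the turn, a rotation vector about the tool's x, y, z in units of 120 degrees (1.0 is 120 degrees), then the closure, from 0 (fully open) to 1 (shut). A call has 1 to 10 rows; each row is the pose to reach, as a shift and turn from the pose commanded when the call began, along the tool's axes at that moment; what a row does not reach only later rows make up. A row lasts 1/10 s, in which the tool goes at most 50 mm and 8.59 degrees, less where a joint would pass 70% of its speed; a pose out of reach is approached as far as the arm can. A call with a number of a shift or a turn outside -1 to 1 is refused whole. A call with a gripper value outside its range is refused whole. The fingers move at their own pace and stop on an object; "newtons" is the grip in N (left out, the last holds). Time passes only in rows, so rows that repeat a pose let the fingers close. It gives the time, the measured TCP pose, the force, the opening and the grip force at its end, in the units of the state.
- observe(): the state, without advancing time (a new reading comes with each control period).
- grab_frame(name): name is "side" or "top" or "wrist"; returns the picture (480x640x3 uint8, red, green, blue); there is no depth.
- get_calibration(name): a dict with "fovy" (degrees; the focal length in pixels is half the picture's height over the tangent of half this angle, whatever the lens; pixels are square), "cx", "cy" (the principal point, pixels), "k1" (the pictures are not rectified: a ray, as slopes to the right and down, at radius r is drawn at 1 + k1 r^2 times it, then the intrinsics apply), "xyz" and "rotation" of the camera in the world. Camera axes: x right, y down, z forward; pixel columns grow to the right and rows downward; lengths in m; the calibration is good to about 2 mm. A picture is of the moment at which its call begins: read the wrist's pose just before it. get_calibration takes no time and is no camera call; for the wrist camera it gives the pose at the moment of the call.
- job_done(): hands the job in; it is judged then, once.
The state is a dict: "clock": time; "qpos": joint angles; "qd": joint speeds; "joint_efforts": joint torques, N m; "position": TCP position; "tool_rot": TCP orientation; "force": force on the tool from outside, world axes, zero at the start; "moment": the same for the moment, N m; "grip_width": finger opening in m; "finger_force": force on a finger pad.
Only numpy, scipy, OpenCV 4.12 (cv2) and the standard library are available. Lean on these libraries where they do the work, as an engineer would, in place of code of your own. Each camera call takes 0.05 s, during which the arm holds its last target. There are 200 camera calls.

## Working session

There is one attempt and no reset: what is moved stays moved. The work goes in short steps, Python scripts to look and compute and a tool call to move; the robot and the scene stay as the last step left them, time stands still between calls to the robot, and variables do not carry over. Pictures are saved under pics/ and viewed, at most 10 in all, crops included, and the job is handed in when it is done.

Besides the shell and the picture viewer there is one more tool, called after "Request:" in YAML: its name, and indented under it one key for each argument. play_rows: Moves the arm, as the interface text tells. Its arguments: {"type":"object","properties":{"deltas":{"type":"array"},"newtons":{"type":"number"}},"required":["deltas"]}

```bash
mkdir -p pics; cat > h.py <<'E'
from workcell import *
import numpy as np, cv2
from scipy.spatial.transform import Rotation as R
def ray(cal,u,v):
    f=240/np.tan(np.radians(cal["fovy"])/2)
    xd,yd=(u-cal["cx"])/f,(v-cal["cy"])/f
    rd=np.hypot(xd,yd); r=rd
    for _ in range(30): r=rd/(1+cal["k1"]*r*r)
    s=r/rd if rd>0 else 1
    return np.array(cal["rotation"]).reshape(3,3)@np.array([xd*s,yd*s,1])
def at(cal,u,v,z):
    d=ray(cal,u,v); o=np.array(cal["xyz"]); return o+d*(z-o[2])/d[2]
def proj(cal,p):
    f=240/np.tan(np.radians(cal["fovy"])/2)
    c=np.array(cal["rotation"]).reshape(3,3).T@(np.array(p)-cal["xyz"]); x=c[:2]/c[2]
    return x*(1+cal["k1"]*(x@x))*f+[cal["cx"],cal["cy"]]
E
python3 - <<'E'
from h import *
print(observe())
for n in("top","side"):
    c=get_calibration(n);print(c); cv2.imwrite(f"pics/{n}0.png",grab_frame(n)[:,:,::-1])
E
```

```text
{'clock': 0.0, 'qpos': array([-1.41520792,  0.52199268, -0.03631467,  1.60000816,  0.02116911,
        1.02110418, -0.11280348]), 'qd': array([ 2.09702576e-03, -7.51309493e-04,  9.59593824e-04,  8.78900464e-04,
       -3.62512732e-05,  8.30255358e-04,  1.50693857e-03]), 'joint_efforts': array([ 1.26791238e-03, -9.27117777e+01,  1.98010191e+00, -3.69937348e+01,
        1.78573496e-02,  8.04349518e-03,  3.06555626e-05]), 'position': array([0.13988076, 0.6087957 , 0.23073911]), 'tool_rot': array([-3.14046568e+00,  6.11823301e-05,  2.91576364e+00]), 'force': array([ 0.65606761, -0.44707937, -0.06189822]), 'moment': array([ 0.0387371 , -0.06230546,  0.00650021]), 'finger_force': 0.0, 'grip_width': 0.08563172035835392}
{'fovy': 45.20500745319687, 'cx': 323.57026204846676, 'cy': 239.72812190969904, 'k1': -0.16224275774181007, 'xyz': array([0.42639098, 0.12983555, 0.91877875]), 'rotation': array([-3.02373615, -0.01984251, -1.57304368])}
{'fovy': 45.66770776398212, 'cx': 309.7543903013161, 'cy': 253.7764727208088, 'k1': -0.153658105688866, 'xyz': array([0.46990149, 1.10804115, 0.51870219]), 'rotation': array([-1.99781783,  0.02043287, -3.10440273])}
```

```bash
sed -i 's/np.array(cal\["rotation"\]).reshape(3,3)/R.from_euler("xyz",cal["rotation"]).as_matrix()/' h.py; cat h.py | grep euler
```

```text
return R.from_euler("xyz",cal["rotation"]).as_matrix()@np.array([xd*s,yd*s,1])
    c=R.from_euler("xyz",cal["rotation"]).as_matrix().T@(np.array(p)-cal["xyz"]); x=c[:2]/c[2]
```

View pics/top0.png

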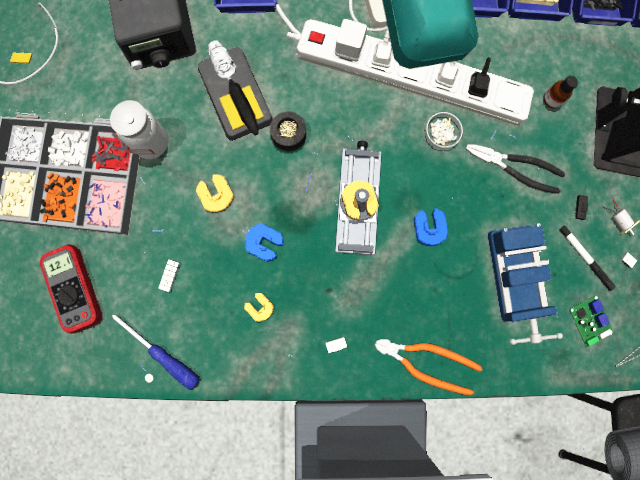

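View pics/side0.png

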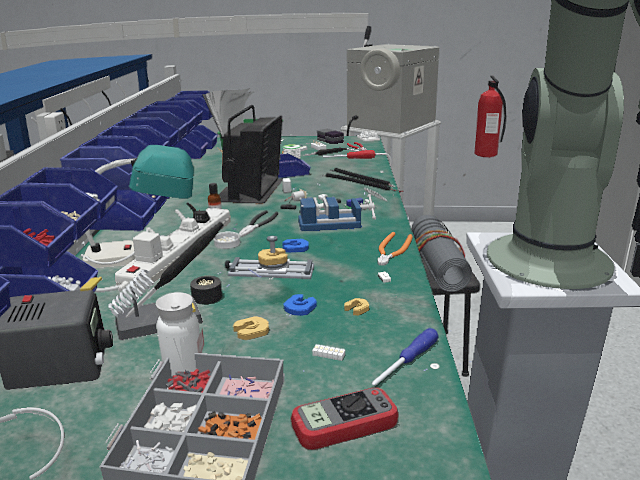

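```bash
python3 - <<'E'
from h import *
im=cv2.imread("pics/top0.png")[138:263,190:390]
cv2.imwrite("pics/top0c.png",cv2.resize(im,None,fx=4,fy=4,interpolation=cv2.INTER_CUBIC))
E
```

```text
(no output)
```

View pics/top0c.png

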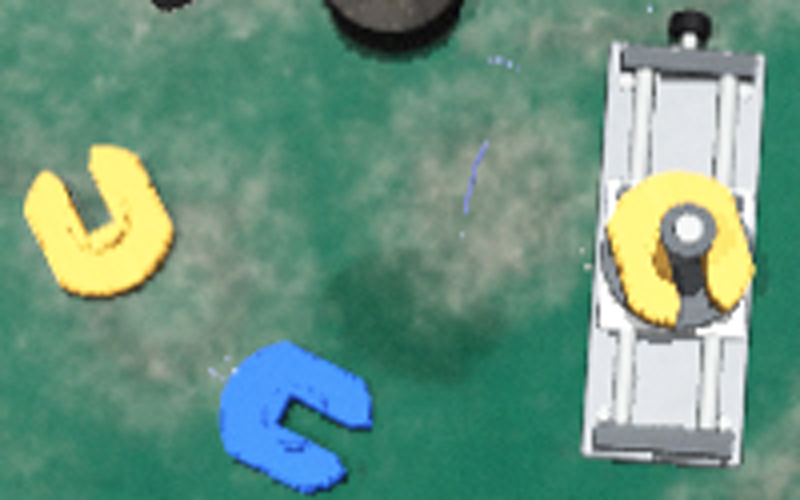

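```bash
python3 - <<'E'
from h import *
c=get_calibration("top")
def P(x,y,z): return at(c,190+(x-1.5)/4,138+(y-1.5)/4,z)[:2]
base=[P(x,y,.010) for x,y in((612,42),(763,55),(742,465),(583,455))]
print("base",np.round(base,4)); m=np.mean(base,axis=0)
dx=(base[0]+base[1]-base[2]-base[3]);L=np.linalg.norm(dx)/2;yaw=np.arctan2(dx[1],dx[0])
print("mid",m,"L",L,"W",np.linalg.norm(base[0]-base[1]),"yaw",yaw)
cap=P(688,230,.077); ux=np.array([np.cos(yaw),np.sin(yaw)]);uy=np.array([-ux[1],ux[0]])
print("cap",cap,(cap-m)@ux,(cap-m)@uy)
mo=(P(672,326,.042)+P(727,314,.042))/2; print("lower mouth",mo,"dir",np.arctan2(*(mo-cap)[::-1])-yaw-np.pi)
# weight: yellow mask
im=cv2.imread("pics/top0.png"); hsv=cv2.cvtColor(im,cv2.COLOR_BGR2HSV)
mk=cv2.inRange(hsv,(20,90,120),(35,255,255))
k=[q for q in cv2.findContours(mk[165:225,185:240],cv2.RETR_EXTERNAL,cv2.CHAIN_APPROX_NONE)[0]]
k=max(k,key=cv2.contourArea)[:,0]+[185,165]
w=np.array([at(c,u,v,.014)[:2] for u,v in k]); hull=cv2.convexHull((w*1e4).astype(np.int32))
print("hull box",cv2.minAreaRect(hull),"circ",cv2.minEnclosingCircle(hull))
for a,b in(((47,170),(102,146)),):print("mouth",(P(*a,.014)+P(*b,.014))/2)
E
```

```text
base [[0.684  0.0802]
 [0.6789 0.0187]
 [0.5114 0.0297]
 [0.5154 0.0929]]
mid [0.59742569 0.05537215] L 0.16851915826766103 W 0.061773006939324034 yaw -0.07043955121957994
cap [0.59291724 0.05608989] -0.004547788995414435 0.000398647080619604
lower mouth [0.56453176 0.04896223] dir -5.966729692120481
hull box ((6087.5439453125, 2864.38623046875), (581.7395629882812, 507.7661437988281), 27.255327224731445) circ ((6095.00341796875, 2867.88671875), 308.622802734375)
mouth [0.6349028  0.29697171]
```

```bash
cat >> h.py <<'E'
def row(p,yaw,s=None):
    "delta row to TCP p, tool straight down, tool x at yaw"
    s=s or observe(); A=R.from_euler("xyz",s["tool_rot"]); B=R.from_euler("xyz",[np.pi,0,yaw])
    return np.round(np.r_[A.inv().apply(np.array(p)-s["position"])/.5,(A.inv()*B).as_rotvec()/np.radians(120)],4).tolist()
E
python3 - <<'E'
from h import *
print(row([.37,.45,.22],3.26),row([.609,.287,.22],3.60))
E
```

```text
[-0.5197, -0.2066, 0.0218, -0.0005, -0.0001, -0.1643] [-1.0585, -0.4173, 0.0221, -0.0005, -0.0001, -0.3267]
```

Request:
play_rows:
  deltas:
    - [-0.09,-0.035,0.02,0,0,-0.07,0]
    - [-0.18,-0.07,0.02,0,0,-0.14,0]
    - [-0.27,-0.105,0.02,0,0,-0.21,0]
    - [-0.36,-0.14,0.02,0,0,-0.28,0]
    - [-0.45,-0.175,0.02,0,0,-0.327,0]
    - [-0.54,-0.21,0.02,0,0,-0.327,0]
    - [-0.63,-0.245,0.02,0,0,-0.327,0]
    - [-0.72,-0.28,0.02,0,0,-0.327,0]
    - [-0.81,-0.315,0.02,0,0,-0.327,0]
    - [-0.9,-0.355,0.02,0,0,-0.327,0]

```text
clock: 1.1
position: [0.5401, 0.3341, 0.2211]
tool_rot: [3.142, -0.0, -2.682]
force: [0.2, 0.9, -0.2]
grip_width: 0.0856
finger_force: 0.0
```

```bash
python3 - <<'E'
from h import *
print(observe()["position"],observe()["qpos"],row([.609,.287,.18],3.60))
E
```

```text
[0.54011099 0.33409693 0.22109659] [-0.56807585  0.54945905 -0.11884714  1.57808573  0.07261575  1.01866501
  1.32239485] [-0.0818, -0.1455, 0.0822, 0.0, -0.0002, 0.0004]
```

Request:
play_rows:
  deltas:
    - [-0.04,-0.073,0.04,0,0,0,0]
    - [-0.082,-0.1455,0.08,0,0,0,0]
    - [-0.082,-0.1455,0.082,0,0,0,0]
    - [-0.082,-0.1455,0.082,0,0,0,0]

```text
clock: 1.5
position: [0.6078, 0.2874, 0.1791]
tool_rot: [3.142, -0.002, -2.684]
force: [-0.5, 1.3, -0.1]
grip_width: 0.0855
finger_force: 0.0
```

```bash
python3 - <<'E'
from h import *
s=observe();c=get_calibration("wrist");im=grab_frame("wrist")[:,:,::-1];cv2.imwrite("pics/w1.png",im)
print(s["position"],c)
for z in(.014,):print(proj(c,[.609,.287,z]),proj(c,[.635,.297,z]))
E
```

```text
[0.60780784 0.2873589  0.17905946] {'fovy': 60.03879895855828, 'cx': 316.3552049559707, 'cy': 237.08203873574055, 'k1': -0.08594678126288112, 'xyz': array([0.53813033, 0.25337697, 0.32099645]), 'rotation': array([2.83924778e+00, 1.11139758e-03, 2.02870336e+00])}
[315.26710185 215.37981427] [312.06595385 249.80503784]
```

View pics/w1.png

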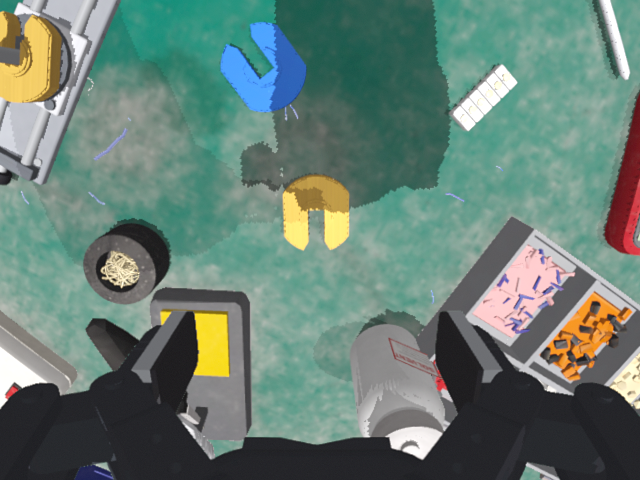

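```bash
python3 - <<'E'
from h import *
c=get_calibration("wrist")
im=cv2.imread("pics/w1.png");hsv=cv2.cvtColor(im,cv2.COLOR_BGR2HSV)
mk=cv2.inRange(hsv,(15,90,60),(35,255,255))[165:260,270:365]
k=max(cv2.findContours(mk,cv2.RETR_EXTERNAL,cv2.CHAIN_APPROX_NONE)[0],key=cv2.contourArea)[:,0]+[270,165]
w=np.array([at(c,u,v,.012)[:2] for u,v in k])
(b,sz,an)=cv2.minAreaRect(cv2.convexHull((w*1e5).astype(np.int32)));print(b,sz,an)
for z,u,v in((.014,303,249),(.014,330,249),(.014,284,212),(.014,350,212)):print(at(c,u,v,z))
# slot edges
for v in range(222,246,4):
    r=np.where(mk[v-165]>0)[0]+270; g=np.where(np.diff(r)>3)[0]; print(v,r[0],r[-1],r[g],r[g+1])
E
```

```text
(60726.04296875, 28789.51953125) (5951.681640625, 5007.5380859375) 27.597993850708008
[0.6374145  0.29196572 0.014     ]
[0.62802476 0.3109248  0.014     ]
[0.61698637 0.26599636 0.014     ]
[0.59464863 0.31110358 0.014     ]
222 284 348 [308] [324]
226 284 348 [308] [324]
230 284 348 [308] [324]
234 284 348 [308] [324]
238 286 346 [308] [325]
242 290 342 [307] [325]
```

```bash
python3 - <<'E'
from h import *
s=observe();print(s["position"],s["tool_rot"],row([.607,.2877,.001],-2.678))
E
```

```text
[0.60724604 0.28866738 0.1798985 ] [ 3.14102840e+00 -9.45684069e-04 -2.68240797e+00] [0.001, -0.0017, 0.3578, 0.0003, -0.0005, -0.0021]
```

Request:
play_rows:
  deltas:
    - [0,0,0.09,0,0,0,0]
    - [0,-0.001,0.18,0,0,0,0]
    - [0,-0.001,0.26,0,0,0,0]
    - [0,-0.001,0.32,0,0,0,0]
    - [0,-0.001,0.345,0,0,0,0]
    - [0,-0.001,0.345,0,0,0,0]
    - [0,-0.001,0.345,0,0,0,0]

```text
clock: 2.25
position: [0.6085, 0.2888, 0.0095]
tool_rot: [3.141, 0.002, -2.682]
force: [0.2, 0.6, 0.7]
grip_width: 0.0856
finger_force: 0.0
```

```bash
python3 - <<'E'
from h import *
for i in range(2):
  s=observe();print(s["position"],s["tool_rot"],s["force"],row([.607,.2877,.001],-2.678));cv2.imwrite("pics/w2.png",grab_frame("wrist")[:,:,::-1])
E
```

```text
[0.60853579 0.28880837 0.00952975] [ 3.14138197e+00  1.92127814e-03 -2.68195728e+00] [0.15534471 0.56292239 0.65755601] [0.0038, -0.0006, 0.0171, 0.0001, 0.0009, -0.0019]
[0.60879128 0.28873194 0.00984184] [ 3.14141517e+00  2.53943857e-03 -2.68221109e+00] [-0.4143035   0.21561262 -0.05042388] [0.0042, -0.0003, 0.0177, 0.0001, 0.0012, -0.002]
```

View pics/w2.png

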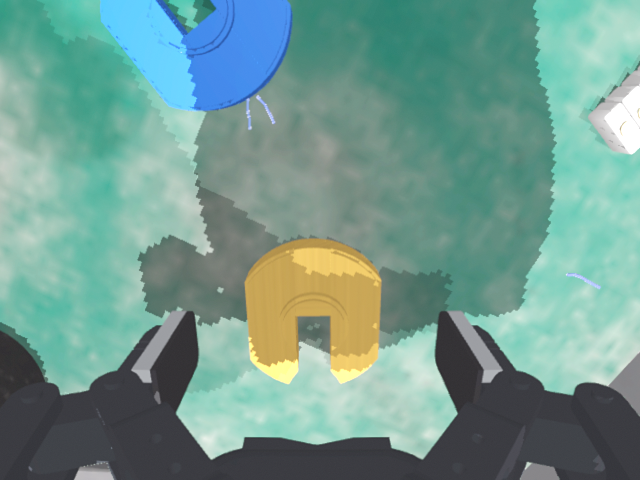

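```bash
python3 - <<'E'
from h import *
s=observe();c=get_calibration("wrist");R0=R.from_euler("xyz",s["tool_rot"])
for n,u,v,z in(("end",314,317,.018),("mouthL",292,384,.014),("mouthR",341,384,.014),("back",314,241,.014),("flL",246,300,.014),("flR",381,300,.014)):
    p=at(c,u,v,z);print(n,p,R0.inv().apply(p-s["position"])*1e3)
E
```

```text
end [0.6041256  0.28546324 0.018     ] [ 5.64382308 -0.68413876 -8.14184809]
mouthL [0.63681666 0.29182497 0.014     ] [-26.46942361  -9.47125474  -4.05489399]
mouthR [0.62819417 0.30921051 0.014     ] [-26.44569519   9.93503324  -4.05223125]
back [0.57947158 0.27328552 0.014     ] [33.15229532 -0.67385455 -4.21736224]
flL [0.61094797 0.26101438 0.014     ] [ 10.37529764 -25.62479322  -4.15833015]
flR [0.58897701 0.30531902 0.014     ] [10.43375541 23.82842208 -4.15153914]
```

Request:
play_rows:
  deltas:
    - [0.003,-0.001,0.01,0,0,0,0]
    - [0.003,-0.001,0.0165,0,0,0,0]
    - [0.003,-0.001,0.0165,0,0,0,0.3]
    - [0.003,-0.001,0.0165,0,0,0,0.6]
    - [0.003,-0.001,0.0165,0,0,0,0.6]
    - [0.003,-0.001,0.0165,0,0,0,0.6]
    - [0.003,-0.001,0.0165,0,0,0,0.6]
  newtons: 60

```text
clock: 3.05
position: [0.607, 0.2868, 0.0]
tool_rot: [-3.142, 0.0, -2.683]
force: [-2.7, -0.6, 6.5]
grip_width: 0.0486
finger_force: 62.8
```

Request:
play_rows:
  deltas:
    - [0,0,0,0,0,0,0.7]
    - [0,0,-0.02,0,0,0,0.7]
    - [0,0,-0.08,0,0,0,0.7]
    - [0,0,-0.16,0,0,0,0.7]
    - [0,0,-0.2,0,0,0,0.7]
    - [0,0,-0.2,0,0,0,0.7]
    - [0,0,-0.2,0,0,0,0.7]

```text
clock: 3.75
position: [0.6067, 0.2866, 0.0997]
tool_rot: [-3.142, 0.0, -2.683]
force: [-0.7, -1.4, -2.3]
grip_width: 0.0483
finger_force: 62.9
```

```bash
python3 - <<'E'
from h import *
P=[];F=[];M=[]
for i in range(4):
  s=observe();P.append(s["position"]);F.append(s["force"]);M.append(s["moment"]);im=grab_frame("wrist")
print(np.mean(P,0),np.mean(F,0),np.mean(M,0),s["tool_rot"],s["grip_width"],s["finger_force"])
cv2.imwrite("pics/w3.png",im[:,:,::-1])
c=get_calibration("wrist")
# stand in view? lower weight/cap expected px
print(proj(c,[.593,.056,.077]),proj(c,[.5645,.049,.042]))
E
```

```text
[0.60637022 0.28649392 0.09876115] [-0.25447009 -0.74209993 -3.12662833] [-0.00675969  0.01175899  0.01269611] [-3.14151423e+00 -2.08713061e-03 -2.68251558e+00] 0.048024240955651415 62.844722270965576
[-147.33897525   43.95314664] [-84.36453759 -13.18380428]
```

```bash
python3 - <<'E'
from h import *
print(row([.520,.038,.115],-2.8956))
E
```

```text
[0.3749, -0.3691, -0.0327, -0.0001, -0.001, 0.1018]
```

Request:
play_rows:
  deltas:
    - [0.03,-0.03,-0.03,0,0,0.01,0.7]
    - [0.09,-0.09,-0.033,0,0,0.03,0.7]
    - [0.15,-0.15,-0.033,0,0,0.05,0.7]
    - [0.21,-0.21,-0.033,0,0,0.07,0.7]
    - [0.27,-0.27,-0.033,0,0,0.09,0.7]
    - [0.33,-0.325,-0.033,0,0,0.102,0.7]
    - [0.365,-0.36,-0.033,0,0,0.102,0.7]
    - [0.375,-0.369,-0.033,0,0,0.102,0.7]
    - [0.375,-0.369,-0.033,0,0,0.102,0.7]

```text
clock: 4.85
position: [0.5203, 0.0376, 0.1158]
tool_rot: [-3.142, -0.001, -2.898]
force: [0.8, 0.9, -2.6]
grip_width: 0.0482
finger_force: 62.8
```

```bash
python3 - <<'E'
from h import *
P=[];T=[]
for i in range(4):
  s=observe();P.append(s["position"]);T.append(s["tool_rot"][2]);c=get_calibration("wrist");im=grab_frame("wrist")
print(np.mean(P,0),np.mean(T),c)
cv2.imwrite("pics/w4.png",im[:,:,::-1]);cv2.imwrite("pics/top4.png",grab_frame("top")[:,:,::-1])
print(proj(c,[.593,.056,.077]),proj(c,[.5645,.049,.042]))
E
```

```text
[0.5206666  0.03882005 0.11580452] -2.8959248971783236 {'fovy': 60.03879895855828, 'cx': 316.3552049559707, 'cy': 237.08203873574055, 'k1': -0.08594678126288112, 'xyz': array([0.44538323, 0.02055048, 0.25761297]), 'rotation': array([2.83690486e+00, 6.27707317e-04, 1.81816361e+00])}
[313.23613504 407.31927837] [313.88550231 326.0533083 ]
```

View pics/w4.png

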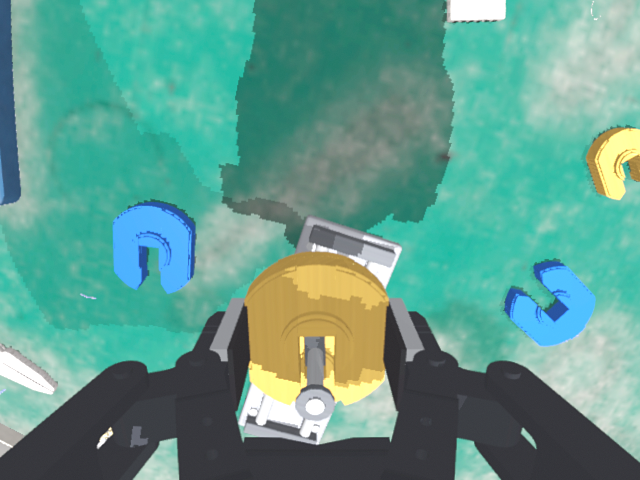

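Request:
play_rows:
  deltas:
    - [-0.01,0,-0.06,0,0,0,0.7]
    - [-0.05,0,-0.11,0,0,0,0.7]
    - [-0.13,0,-0.11,0,0,0,0.7]
    - [-0.21,0,-0.11,0,0,0,0.7]
    - [-0.26,0,-0.11,0,0,0,0.7]
    - [-0.26,0,-0.11,0,0,0,0.7]
    - [-0.26,0,-0.11,0,0,0,0.7]

```text
clock: 5.8
position: [0.6464, 0.0707, 0.1703]
tool_rot: [3.141, -0.001, -2.895]
force: [-0.6, 0.3, -2.2]
grip_width: 0.0482
finger_force: 63.5
```

```bash
python3 - <<'E'
from h import *
c=get_calibration("wrist");im=grab_frame("wrist")[:,:,::-1];cv2.imwrite("pics/w5.png",im)
print(c["xyz"],c["rotation"])
p=proj(c,[.593,.056,.06]);print(p,proj(c,[.593,.056,.042]));u,v=map(int,p);u0=max(u-100,0);v0=max(v-75,0);print(u0,v0)
cv2.imwrite("pics/w5c.png",cv2.resize(im[v0:v0+150,u0:u0+200],None,fx=4,fy=4,interpolation=cv2.INTER_CUBIC))
E
```

```text
[0.57106386 0.05170624 0.31216566] [2.83810937e+00 9.39276280e-04 1.81772147e+00]
[314.74726432 146.66230344] [314.87848156 144.14339736]
214 71
```

View pics/w5c.png

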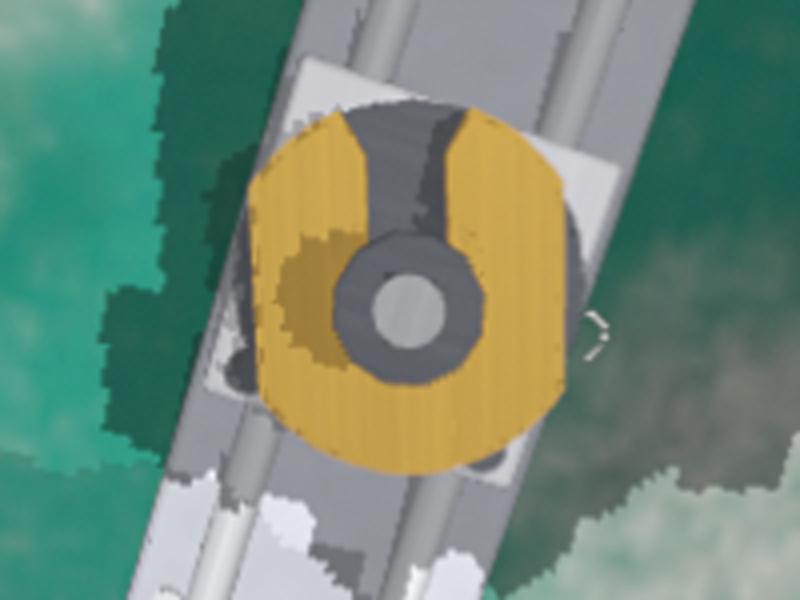

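```bash
python3 - <<'E'
from h import *
P=[];T=[]
for i in range(4):
  s=observe();P.append(s["position"]);T.append(s["tool_rot"][2]);c=get_calibration("wrist");grab_frame("wrist")
pos=np.mean(P,0);ty=np.mean(T);print(pos,ty,"slot yaw",ty+np.pi)
Q=lambda x,y,z:at(c,214+(x-1.5)/4,71+(y-1.5)/4,z)[:2]
for a,b in(((248,190),(262,390)),((565,185),(565,385)),((368,160),(370,235)),((445,160),(447,240)),((368,160),(370,235))):
    d=Q(*b,.042)-Q(*a,.042);print(np.arctan2(d[1],d[0]))
print("cap",Q(408,310,.077),"capsmall",Q(408,311,.077))
m=(Q(340,112,.042)+Q(470,108,.042))/2; b=Q(412,474,.042); print("mouth,back",m,b,np.linalg.norm(m-b),np.arctan2(*(b-m)[::-1]))
l,r=Q(254,285,.042),Q(565,285,.042);print("flats",l,r,np.linalg.norm(l-r),"mid",(l+r)/2)
sd=[Q(305,60,.018),Q(620,165,.018)];d=sd[0]-sd[1];print("carriage edge yaw",np.arctan2(-d[0],d[1])) 
cap=Q(408,310,.077);A=R.from_euler("xyz",[np.pi,0,ty]);print("cap in tool mm",A.inv().apply(np.r_[cap,pos[2]]-pos)*1e3)
E
```

```text
[0.64604253 0.07000725 0.17092249] -2.895827979127965 slot yaw 0.24576467446182804
0.29247259611934384
0.27012742770544307
0.2669893301566354
0.27688067598290006
0.2669893301566354
cap [0.59211153 0.0556398 ] capsmall [0.592246  0.0556735]
mouth,back [0.56534867 0.04834185] [0.6210913  0.06347777] 0.05776102993349873 0.265139311993056
flats [0.59741469 0.03141125] [0.58527188 0.07976292] 0.049853093562161575 mid [0.59134329 0.05558709]
carriage edge yaw 3.0780807267275083
cap in tool mm [ 5.58060365e+01 -8.14424387e-01 -9.97382218e-17]
```

```bash
python3 - <<'E'
from h import *
im=cv2.imread("pics/w5.png")
c=get_calibration("wrist");s=observe();A=R.from_euler("xyz",[np.pi,0,-2.8958]);pos=np.array([.64604,.0700,.1709])
g=cv2.cvtColor(im,cv2.COLOR_BGR2HSV);mk=cv2.inRange(g,(15,90,60),(35,255,255))
for v in range(240,412,12):
    r=np.where(mk[v,200:440]>0)[0]+200
    if len(r): 
        k=np.where(np.diff(r)>3)[0]; print(v,r[0],r[-1],r[k],r[k+1])
for n,u,v,h in(("end",317,336,.018),("back",317,252,.014)):
    print(n,A.inv().apply(at(c,u,v,pos[2]+h)-pos)*1e3)
tgt=np.array([.592,.0557])-.072*np.array([np.cos(.27),np.sin(.27)])
print(row([*tgt,.13],.27-np.pi))
E
```

```text
252 304 330 [] []
264 272 360 [] []
276 258 375 [] []
288 249 383 [] []
300 244 388 [] []
312 247 386 [] []
324 248 385 [] []
336 249 384 [299] [335]
348 249 383 [299] [334]
360 249 383 [300] [334]
372 250 384 [300] [334]
384 254 379 [299] [335]
396 269 364 [296] [338]
end [  3.29310005  -0.10047883 -18.        ]
back [ 32.23764264  -0.11698547 -14.        ]
[0.2561, -0.0045, 0.0826, -0.0, 0.0, -0.0117]
```

Request:
play_rows:
  deltas:
    - [0.04,0,0,0,0,-0.006,0.7]
    - [0.12,-0.002,0,0,0,-0.012,0.7]
    - [0.2,-0.004,0,0,0,-0.012,0.7]
    - [0.256,-0.0045,0.03,0,0,-0.012,0.7]
    - [0.256,-0.0045,0.08,0,0,-0.012,0.7]
    - [0.256,-0.0045,0.15,0,0,-0.012,0.7]
    - [0.256,-0.0045,0.21,0,0,-0.012,0.7]
    - [0.256,-0.0045,0.235,0,0,-0.012,0.7]
    - [0.256,-0.0045,0.235,0,0,-0.012,0.7]
    - [0.256,-0.0045,0.235,0,0,-0.012,0.7]

```text
clock: 7.05
position: [0.5235, 0.0366, 0.0546]
tool_rot: [-3.141, 0.001, -2.871]
force: [0.0, 0.1, -3.4]
grip_width: 0.0482
finger_force: 63.5
```

```bash
cat >> h.py <<'E'
def avg(n=4):
    S=[]
    for i in range(n): S.append(observe()); grab_frame("top")
    P=np.mean([s["position"] for s in S],0);F=np.mean([s["force"] for s in S],0)
    A=R.from_euler("xyz",S[-1]["tool_rot"]);y=np.mean([np.mod(s["tool_rot"][2],2*np.pi) for s in S])-np.pi
    A=R.from_euler("xyz",[np.pi,0,y-np.pi])
    st=A.inv().apply(np.r_[.592,.0557,P[2]]-P)*1e3
    print("pos",P.round(4),"slotyaw",y.round(4),"Ftool",A.inv().apply(F).round(2),"stem in tool mm",st.round(1),"grip",S[-1]["grip_width"],S[-1]["clock"])
E
python3 - <<'E'
from h import *
avg(5)
E
```

```text
pos [0.5237 0.0366 0.0548] slotyaw 0.2705 Ftool [-0.33 -0.26  2.15] stem in tool mm [-70.9   0.1   0. ] grip 0.04818227567693588 7.25
```

Request:
play_rows:
  deltas:
    - [-0.02,0,0.008,0,0,0,0.7]
    - [-0.05,0,0.008,0,0,0,0.7]
    - [-0.07,0,0.008,0,0,0,0.7]
    - [-0.08,0,0.008,0,0,0,0.7]
    - [-0.086,0,0.008,0,0,0,0.7]
    - [-0.092,0,0.008,0,0,0,0.7]
    - [-0.098,0,0.008,0,0,0,0.7]
    - [-0.098,0,0.008,0,0,0,0.7]

```text
clock: 8.1
position: [0.5704, 0.0497, 0.0496]
tool_rot: [-3.142, 0.0, -2.871]
force: [-0.1, -0.7, -2.0]
grip_width: 0.0482
finger_force: 63.5
```

```bash
python3 - <<'E'
from h import *
avg(4);cv2.imwrite("pics/w6.png",grab_frame("wrist")[:,:,::-1])
im=cv2.imread("pics/w6.png")[280:430,217:417];cv2.imwrite("pics/w6c.png",cv2.resize(im,None,fx=4,fy=4))
E
```

```text
pos [0.5702 0.0496 0.0496] slotyaw 0.2705 Ftool [-0.21 -0.21  2.06] stem in tool mm [-22.6   0.    0. ] grip 0.04830401952750575 8.25
```

View pics/w6c.png

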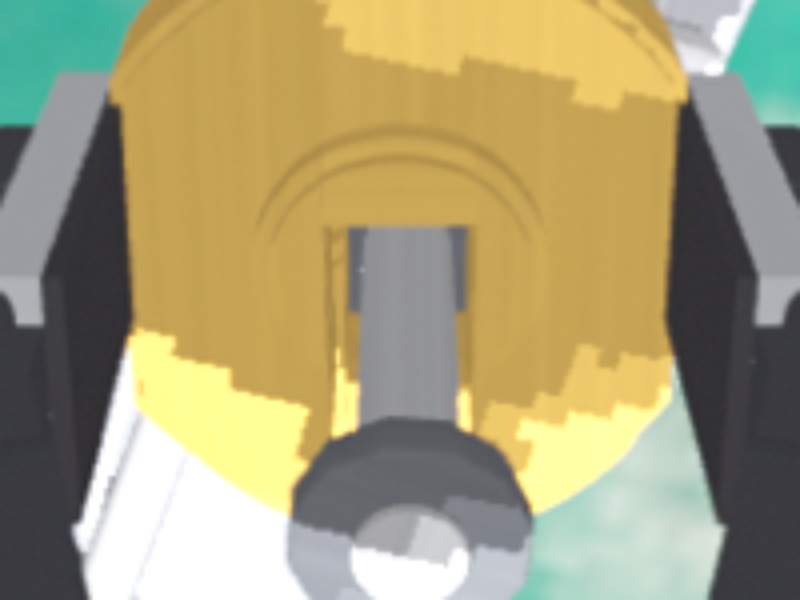

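Request:
play_rows:
  deltas:
    - [-0.006,0.0012,0,0,0,0,0.7]
    - [-0.014,0.0012,0,0,0,0,0.7]
    - [-0.022,0.0012,0,0,0,0,0.7]
    - [-0.03,0.0012,0,0,0,0,0.7]
    - [-0.036,0.0012,0,0,0,0,0.7]
    - [-0.039,0.0012,0,0,0,0,0.7]
    - [-0.04,0.0012,0,0,0,0,0.7]
    - [-0.04,0.0012,0,0,0,0,0.7]

```text
clock: 9.15
position: [0.5893, 0.0556, 0.0495]
tool_rot: [-3.142, -0.0, -2.871]
force: [-0.3, 0.9, -2.1]
grip_width: 0.048
finger_force: 63.5
```

```bash
python3 - <<'E'
from h import *
avg(3)
E
```

```text
pos [0.5892 0.0556 0.0495] slotyaw 0.2705 Ftool [0.36 0.3  2.13] stem in tool mm [-2.7 -0.6 -0. ] grip 0.04856561326818432 9.25
```

Request:
play_rows:
  deltas:
    - [-0.001,0,0,0,0,0,0.7]
    - [-0.002,0,0,0,0,0,0.7]
    - [-0.003,0,0,0,0,0,0.7]
    - [-0.003,0,0,0,0,0,0.7]

```text
clock: 9.7
position: [0.5908, 0.056, 0.0495]
tool_rot: [-3.142, -0.0, -2.871]
force: [-0.7, 0.6, -2.0]
grip_width: 0.0484
finger_force: 63.5
```

```bash
python3 - <<'E'
from h import *
avg(3)
E
```

```text
pos [0.5908 0.056  0.0495] slotyaw 0.2705 Ftool [0.32 0.38 2.24] stem in tool mm [-1.1 -0.6 -0. ] grip 0.04836207599032316 9.8
```

Request:
play_rows:
  deltas:
    - [-0.001,0,0,0,0,0,0.7]
    - [-0.002,0,0,0,0,0,0.7]
    - [-0.002,0,0,0,0,0,0.7]

```text
clock: 10.15
position: [0.5915, 0.0562, 0.0495]
tool_rot: [3.142, -0.001, -2.871]
force: [-2.2, -1.2, -1.1]
grip_width: 0.0482
finger_force: 63.6
```

```bash
python3 - <<'E'
from h import *
avg(3)
E
```

```text
pos [0.5915 0.0562 0.0495] slotyaw 0.2705 Ftool [ 2.51 -0.27  1.3 ] stem in tool mm [-0.3 -0.6 -0. ] grip 0.04851747468075369 10.25
```

Request:
play_rows:
  deltas:
    - [-0.0005,0,0,0,0,0,0.7]
    - [-0.0005,0,0,0,0,0,0.7]
    - [-0.0005,0,0,0,0,0,0.7]

```text
clock: 10.6
position: [0.5919, 0.0563, 0.0495]
tool_rot: [3.142, -0.0, -2.871]
force: [-2.7, -1.2, -1.3]
grip_width: 0.0481
finger_force: 63.6
```

```bash
python3 - <<'E'
from h import *
avg(3)
E
```

```text
pos [0.5919 0.0563 0.0495] slotyaw 0.2705 Ftool [3.1  0.13 1.48] stem in tool mm [ 0.1 -0.6 -0. ] grip 0.048347589292905856 10.7
```

Request:
play_rows:
  deltas:
    - [0.0005,0,0,0,0,0,0.7]
    - [0.0006,0,0.002,0,0,0,0.7]
    - [0.0006,0,0.004,0,0,0,0.7]
    - [0.0006,0,0.006,0,0,0,0.7]
    - [0.0006,0,0.007,0,0,0,0.7]
    - [0.0006,0,0.008,0,0,0,0.7]
    - [0.0006,0,0.008,0,0,0,0.7]

```text
clock: 11.45
position: [0.5917, 0.0562, 0.0455]
tool_rot: [-3.142, -0.0, -2.871]
force: [-2.0, -0.3, -0.7]
grip_width: 0.0483
finger_force: 63.7
```

```bash
python3 - <<'E'
from h import *
avg(3)
E
```

```text
pos [0.5917 0.0562 0.0455] slotyaw 0.2705 Ftool [2.23 0.51 0.55] stem in tool mm [-0.2 -0.6 -0. ] grip 0.04817443293898843 11.55
```

Request:
play_rows:
  deltas:
    - [0,0,0.001,0,0,0,0.7]
    - [0,0,0.002,0,0,0,0.7]
    - [0,0,0.002,0,0,0,0.7]

```text
clock: 11.9
position: [0.5917, 0.0562, 0.0445]
tool_rot: [-3.142, -0.0, -2.871]
force: [-2.7, -1.0, -0.7]
grip_width: 0.0486
finger_force: 63.7
```

```bash
python3 - <<'E'
from h import *
avg(3)
E
```

```text
pos [0.5917 0.0562 0.0445] slotyaw 0.2705 Ftool [ 3.1  -0.34  0.73] stem in tool mm [-0.2 -0.6 -0. ] grip 0.04830955360246178 12.0
```

Request:
play_rows:
  deltas:
    - [0,0,0.001,0,0,0,0.7]
    - [0,0,0.002,0,0,0,0.7]
    - [0,0,0.003,0,0,0,0.7]
    - [0,0,0.003,0,0,0,0.7]

```text
clock: 12.45
position: [0.5917, 0.0563, 0.043]
tool_rot: [3.142, -0.0, -2.871]
force: [-2.5, -0.8, -1.3]
grip_width: 0.0486
finger_force: 63.7
```

```bash
python3 - <<'E'
from h import *
avg(3)
E
```

```text
pos [0.5917 0.0562 0.043 ] slotyaw 0.2705 Ftool [ 2.76 -0.25  1.01] stem in tool mm [-0.2 -0.6 -0. ] grip 0.04813502223283309 12.55
```

Request:
play_rows:
  deltas:
    - [0,0,0.001,0,0,0,0.7]
    - [0,0,0.0015,0,0,0,0.7]
    - [0,0,0.0015,0,0,0,0.7]

```text
clock: 12.9
position: [0.5917, 0.0562, 0.0423]
tool_rot: [-3.142, -0.0, -2.871]
force: [-2.9, -1.2, -0.9]
grip_width: 0.0484
finger_force: 63.7
```

```bash
python3 - <<'E'
from h import *
avg(3)
E
```

```text
pos [0.5917 0.0562 0.0423] slotyaw 0.2705 Ftool [ 2.91 -0.11  0.62] stem in tool mm [-0.2 -0.6 -0. ] grip 0.04819513347873385 13.0
```

Request:
play_rows:
  deltas:
    - [0,0,0.0005,0,0,0,0.7]
    - [0,0,0.001,0,0,0,0.7]
    - [0,0,0.001,0,0,0,0.7]

```text
clock: 13.35
position: [0.5917, 0.0563, 0.0418]
tool_rot: [3.142, 0.0, -2.871]
force: [-2.9, -1.0, 0.3]
grip_width: 0.0481
finger_force: 63.8
```

```bash
python3 - <<'E'
from h import *
avg(3)
E
```

```text
pos [0.5917 0.0562 0.0418] slotyaw 0.2706 Ftool [ 3.37 -0.06 -0.22] stem in tool mm [-0.2 -0.6 -0. ] grip 0.048277614518272824 13.45
```

Request:
play_rows:
  deltas:
    - [0,0,0.0004,0,0,0,0.7]
    - [0,0,0.0008,0,0,0,0.7]
    - [0,0,0.0008,0,0,0,0.7]

```text
clock: 13.8
position: [0.5917, 0.0563, 0.0415]
tool_rot: [-3.142, 0.0, -2.871]
force: [-3.7, -0.7, 2.0]
grip_width: 0.0485
finger_force: 64.0
```

```bash
python3 - <<'E'
from h import *
avg(3)
E
```

```text
pos [0.5917 0.0562 0.0415] slotyaw 0.2705 Ftool [ 3.64  0.06 -1.86] stem in tool mm [-0.1 -0.6 -0. ] grip 0.04823313574036501 13.9
```

Request:
play_rows:
  deltas:
    - [0.0005,0,0,0,0,0,0.7]
    - [0.0007,0,0,0,0,0,0.7]
    - [0.0007,0,0,0,0,0,0.42]
    - [0.0007,0,0,0,0,0,0.38]
    - [0.0007,0,0,0,0,0,0.3]
    - [0.0007,0,0,0,0,0,0.2]
    - [0.0007,0,0,0,0,0,0.15]
    - [0.0007,0,0,0,0,0,0.15]
    - [0.0007,0,0,0,0,0,0.15]
  newtons: 20

```text
clock: 14.85
position: [0.5914, 0.0562, 0.0414]
tool_rot: [-3.142, 0.0, -2.871]
force: [-0.2, 0.8, 0.1]
grip_width: 0.0723
finger_force: 0.0
```

```bash
python3 - <<'E'
from h import *
avg(3)
E
```

```text
pos [0.5914 0.0562 0.0414] slotyaw 0.2705 Ftool [ 0.01 -0.19 -0.04] stem in tool mm [-0.5 -0.6 -0. ] grip 0.07256780252716573 14.95
```

Released cleanly; lift straight up, then look.

Request:
play_rows:
  deltas:
    - [0,0,-0.01,0,0,0,0.15]
    - [0,0,-0.05,0,0,0,0.15]
    - [0,0,-0.12,0,0,0,0.15]
    - [0.03,0,-0.2,0,0,0,0.15]
    - [0.0,0,-0.28,0,0,0,0.15]
    - [-0.06,0,-0.28,0,0,0,0.15]
    - [-0.1,0,-0.28,0,0,0,0.15]
    - [-0.1,0,-0.28,0,0,0,0.15]

```text
clock: 15.8
position: [0.6412, 0.0704, 0.1817]
tool_rot: [3.141, 0.001, -2.87]
force: [-0.4, -0.5, 0.1]
grip_width: 0.0729
finger_force: 0.0
```

```bash
python3 - <<'E'
from h import *
c=get_calibration("wrist");im=grab_frame("wrist")[:,:,::-1]
p=proj(c,[.592,.0557,.05]);u,v=map(int,p);u0=max(u-50,0);v0=max(v-60,0)
a=cv2.resize(im[v0:v0+120,u0:u0+100],(400,480),interpolation=cv2.INTER_CUBIC)
c2=get_calibration("side");s=grab_frame("side")[:,:,::-1];u,v=map(int,proj(c2,[.592,.0557,.05]));print(p,u0,v0,u,v)
b=cv2.resize(s[v-36:v+36,u-30:u+30],(400,480),interpolation=cv2.INTER_CUBIC)
cv2.imwrite("pics/fin.png",np.hstack([a,b]))
E
```

```text
[315.16849654 149.52274595] 265 89 273 249
```

View pics/fin.png

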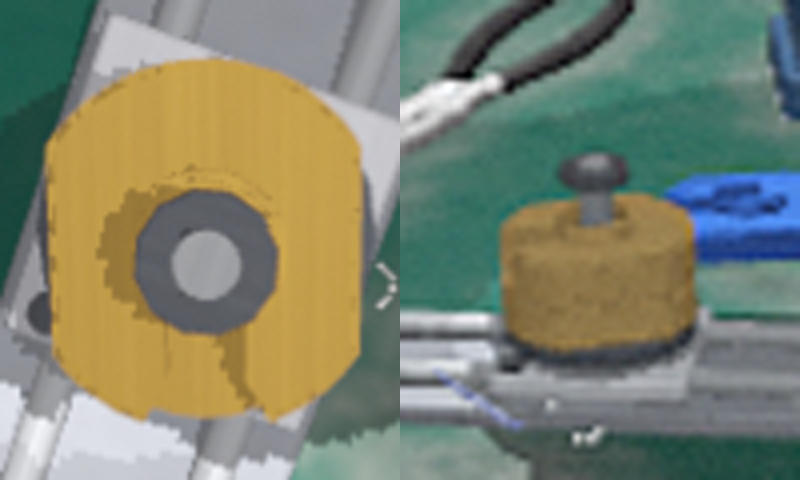

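The top view shows the two weights stacked with their flats aligned. The upper slot points down the image, opposite to the lower one. The side view shows the pair nested flat with no gap.

```bash
python3 -c "
from h import *
print(job_done())"
```

```text
the job is handed in; nothing more can be done
None
```

The larger weight is on the stand, nested flat with its slot opposite the lower one's; the stem push read under 4 N, the gripper is clear, and the job was handed in at about 16 s.

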